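# Open the gate of the bobbin guard and park it

### The job

The wire bobbin in the bench guard has to be changed: press the thumb lever on the gate to lift the latch bar out of its keeper, and while it is up swing the gate towards you, steadily, right round until it has snapped past the spring plunger on the foot and stays parked open by itself. Do not strain the latch: never jam the bar hard against the keeper, neither up against its roof by pressing too far nor against its nose by pulling too early, and do not touch the bar itself. Let go at the end, and leave the white bobbin, the glue bottle and the tape roll where they stand.

Things in the scene. Friction and masses are not known exactly. Their poses are not given: they have to be found in the camera images.
- cage: bench guard round a wire bobbin: grey frame of square tube with wire mesh and a clear roof, 140 mm deep, 216 wide, 188 high, fixed to the table. Origin under its centre; x points to its back, z up; its front (-x) carries the gate, a foot plate (6 mm thick) runs out from it in front of the hinge
- gate_hinge (a point): point on the gate's upright hinge axis at table height, at the right end of the gate as seen from the front. Its axes are the cage's
- gate (a joint): angle of the gate about its hinge: 0 shut, 1.62 open against its buffer (limit); it opens towards the front, counter-clockwise seen from above. A weak spring (0.06 to 0.11 N m) swings it shut; at about 1.25 to 1.5 it must be pushed over the plunger on the foot (0.3 N m or so), and once past it stays, at about 1.55
- gate_edge (a point): middle of the gate's free edge, 190 mm from the hinge axis, 101 mm up. The gate is 12 mm thick, from 30 to 172 mm high; its point's y axis points from the hinge to the free edge, -x out of its front face
- thumb_piece (a point): centre of the turned steel thumb-piece at the end of the thumb lever, 55 mm in front of the gate's mid-plane, 145 mm from the hinge axis, 146 mm up at rest: a level roll along the gate, 16 mm in diameter and 48 long, with a collar 34 mm in diameter and 14 thick at its middle. It can be pinched by the collar's flat faces from above, tips down on the roll. Axes as the gate's, tilting with the lever
- thumb_lever (a joint): angle of the thumb lever about a level pivot along the gate, 141 mm up in the gate's mid-plane: 0 up, grows as the thumb-piece is pressed down, end stop 0.72. It resists with 2 to 4 N, more if pinched hard. Its tail lifts the bar; the bar's end rises about 32 mm a radian. The bar must rise 4 to 14 mm (set by the keeper) to clear. Let go, lever and bar fall back
- latch_bar: steel bar 124 mm long, 12 high, 6 thick, lying level behind the gate; pivoted on the gate (origin: on the pivot, 90 mm from the hinge, 150 mm up), y along the bar. Its end sticks out 23 mm past the gate's free edge into the keeper
- keeper: plate 16 x 74 mm on the cage's left front post, carrying a C-shaped block 8 mm wide. Origin 150 mm up. The block's nose stands before the bar's end, a rubber-faced roof is 3.5 mm above where the bar clears the nose. The block may be bolted up to 6 mm lower or 4 mm higher: this pose does not tell; the roof is felt as a stop to the lever. Over 20 N between bar and block bends them
- bobbin_white: bystander: loose wire bobbin with white flanges, 63 x 60 x 51 mm, left of the guard. Origin under its centre
- glue_bottle: bystander: loose white glue bottle with a red nozzle, 38 mm wide, 109 high, left of the guard. Origin under its centre
- tape_roll: bystander: loose tape roll lying flat, 89 mm wide, 24 high, right of the guard. Origin under its centre

How it is judged:
By the outcome, as a careful person would: the job done as asked, in the order asked, and still so for the second after the job is handed in, with the robot touching nothing.
It also fails if it takes over 61 s, if anything falls off the work surface, if the arm or the gripper's body presses on something with over 40 N, if the wrist force passes 120 N, or if a joint passes its speed limit or range.

### The arm

A 6-joint arm with a two-finger parallel gripper is mounted at the origin on a cart in front of the work surface, level with it; the furniture and walls round the work are solid. World frame = base frame: x ahead of the robot, y to its left, z up, the work surface at z = 0. Lengths are in m, angles in rad, forces in N, time in s.
With the tool pointing down it reaches from about 0.375 to 0.975 m from the base axis. Payload 3.8 kg.
Tool frame: the origin (TCP) lies where the fingers leave the gripper's body, on its centre line; the fingertips stand 64 mm ahead of it and the grasp point (between the pads) lies 45 mm ahead of it (bot.tcp_to_tips is the distance from the TCP to the fingertips, in m); z points along the fingers, y is the line along which they close (so a half turn about z gives the same grasp; the last joint's range is limited). The gripper opens to 88 mm and grips with 3 to 60 N. Pads are 18 mm wide; open, the fingers measure 123 mm over their backs; the gripper's body (75 mm by 187 mm) begins 45 mm behind the grasp point.
Start: joints at [1.307, 0.264, 1.604, -0, 1.274, -0.037], TCP at [0.152, 0.658, 0.303] pointing down, gripper open.
Joint ranges: [-2.63, 2.63], [-0.94, 2.18], [0.31, 2.57], [-1.31, 4.45], [0, 2.66], [-2.55, 2.55]. Speed limits (rad/s): [2.57, 2.57, 3.14, 3.14, 3.14, 3.14].

### API

Orientations are given as a unit quaternion [x, y, z, w].
In Python, from rig import bot gives the robot as it stands. The module is installed in compiled form; this text tells all that it offers.
- The arm moves only by the tool carry_out, never from a script. Its argument "targets" is a list that holds one entry, the list of rows, each a list of 7 numbers: the turn, a rotation vector about the tool's x, y, z in degrees, then the shift along the tool's x, y, z in mm, then the finger opening in mm, from 0 to 88.1. In form: [[[wx, wy, wz, x, y, z, jaw], ...]]. A call has 1 to 12 rows; each row shifts and turns the commanded pose from where the row before left it, along the tool's axes as they then stand; what a row does not reach is not made up. A row lasts 1/10 s, in which the tool goes at most 50 mm and 8.59 degrees, less where a joint would pass 70% of its speed; a pose out of reach is approached as far as the arm can. A call with a gripper value outside its range is refused whole. The fingers move at their own pace and stop on an object; "squeeze" is the grip in N (left out, the last holds). Time passes only in rows, so rows that do not move let the fingers close. It gives the time, the measured TCP pose, the force, the opening and the grip force at its end, in the units of the state.
- bot.state(): the state, without advancing time (a new reading comes with each control period).
- bot.snapshot(name): name is "scene" or "top"; returns (picture, depth): 384x512x3 uint8, red, green, blue; 384x512 float32, m along the optical axis (not along the pixel's ray), 0 where there is no reading.
- bot.get_calibration(name): a dict with "fx", "fy", "cx", "cy" (pixels), "R" (3x3) and "t" (3): a world point X has camera coordinates R X + t. Camera axes: x right, y down, z forward; pixel columns grow to the right and rows downward; lengths in m; the calibration is good to about 2 mm. A picture is of the moment at which its call begins. get_calibration takes no time and is no camera call.
- bot.hand_in(): hands the job in; it is judged then, once.
The state is a dict: "clock": time; "qpos": joint angles; "qvel": joint speeds; "joint_efforts": joint torques, N m; "position": TCP position; "ee_rot": TCP orientation; "force": force on the tool from outside, world axes, zero at the start; "wrist_torque": the same for the moment, N m; "opening": finger opening in m; "grip_force": force on a finger pad.
Only numpy, scipy, OpenCV 4.12 (cv2) and the standard library are available. Lean on these libraries where they do the work, as an engineer would, in place of code of your own. Each camera call takes 0.05 s, during which the arm holds its last target. There are 200 camera calls.

## Working session

There is one attempt and no reset: what is moved stays moved. The work goes in short steps, Python scripts to look and compute and a tool call to move; the robot and the scene stay as the last step left them, time stands still between calls to the robot, and variables do not carry over. Pictures are saved under pics/ and viewed, at most 10 in all, crops included, and the job is handed in when it is done.

Besides the shell and the picture viewer there is one more tool, called after "Emit:" by a JSON object that holds its "api" and its "payload", one argument or row to a line. carry_out: Moves the arm, as the interface text tells. Its arguments: {"type":"object","properties":{"targets":{"type":"array","items":{"type":"array","items":{"type":"array","items":{"type":"number"}}}},"squeeze":{"type":"number"}},"required":["targets"]}

```bash
mkdir -p pics
python3 - <<'E'
from rig import bot
import cv2,numpy as np
for n in("scene","top"):
    p,d=bot.snapshot(n); np.savez(f"{n}.npz",p=p,d=d)
    cv2.imwrite(f"pics/{n}0.png",p[:,:,::-1])
    c=bot.get_calibration(n); print(n,c)
print(bot.state())
E
```

```text
scene {'fx': 477.8093373915199, 'fy': 477.8093373915199, 'cx': 257.22737589763994, 'cy': 194.98004024221098, 'R': array([[ 0.68074777, -0.73238237, -0.01409041],
       [-0.39148159, -0.34748849, -0.85205277],
       [ 0.61913217,  0.58554916, -0.52326623]]), 't': array([-0.4807577 ,  0.33836828,  0.65907153])}
top {'fx': 368.0403993465978, 'fy': 368.0403993465978, 'cx': 252.3454934995148, 'cy': 187.54649210315324, 'R': array([[-0.00907002, -0.99943184, -0.03246123],
       [-0.98364386,  0.01475745, -0.17951874],
       [ 0.17989579,  0.03030206, -0.98321884]]), 't': array([-0.03646361,  0.67498837,  0.82741652])}
{'clock': 0.1, 'qpos': array([ 1.30711859e+00,  2.64700104e-01,  1.60518272e+00,  9.20593726e-06,
        1.27369020e+00, -3.69061392e-02]), 'qvel': array([-1.76727402e-04, -1.41164026e-03, -2.98242958e-03, -1.04506066e-03,
       -3.91847665e-05, -1.91966670e-03]), 'joint_efforts': array([ 7.53283657e-04, -5.03613353e+01, -3.58072793e+01,  7.30969082e-02,
        2.31726933e-02, -3.54411804e-05]), 'position': array([0.15163889, 0.65724759, 0.3015269 ]), 'ee_rot': array([ 1.13144290e-01,  9.93578074e-01, -9.78362271e-04, -1.52607285e-04]), 'force': array([ 1.22445707,  0.44232602, -0.69349985]), 'wrist_torque': array([-0.07054068, -0.01366099,  0.02591418]), 'grip_force': 0.0, 'opening': 0.08772907361677165}
```

View pics/scene0.png

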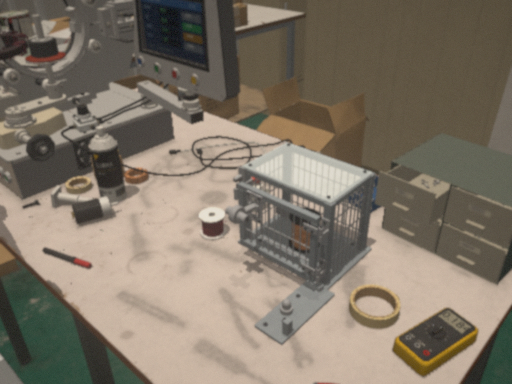

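View pics/top0.png

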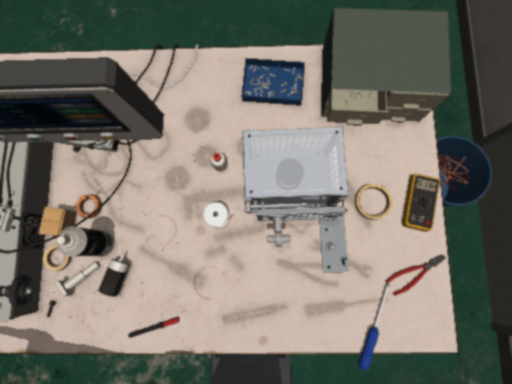

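The scene view shows the guard at about (305,215) with the thumb-piece at (238,213) and the foot plate at (295,312). In the top view the roof corners are near (245,130), (343,128), (345,193) and (247,197), the thumb-piece is at (278,238) and the foot plate at (333,240). The white bobbin, glue bottle and tape roll are at (216,214), (219,160) and (373,201).

```bash
cat > h.py <<'E'
import numpy as np,cv2
from rig import bot
def world(n,d):
    c=bot.get_calibration(n); v,u=np.mgrid[:384,:512]
    P=np.stack([(u-c['cx'])/c['fx']*d,(v-c['cy'])/c['fy']*d,d],-1)
    W=(P-c['t'])@c['R']; W[d<=0]=np.nan; return W
def ray(n,u,v,z):
    c=bot.get_calibration(n); o=-c['R'].T@c['t']; r=c['R'].T@np.array([(u-c['cx'])/c['fx'],(v-c['cy'])/c['fy'],1]); return o+r*(z-o[2])/r[2]
E
python3 - <<'E'
from h import *
T=np.load("top.npz"); S=np.load("scene.npz")
W=world("top",T['d'])
# foot plate: z ~6mm, grey
hsv=cv2.cvtColor(T['p'],cv2.COLOR_RGB2HSV)
roi=np.zeros((384,512),bool); roi[205:275,315:352]=1
for nm,m in {"foot":roi&(T['p'].mean(-1)<165)&(W[...,2]<.02),}.items():
    q=W[m]; q=q[~np.isnan(q[:,0])]; r=cv2.minAreaRect((q[:,:2]*1000).astype(np.float32)); print(nm,len(q),r,cv2.boxPoints(r).round(1).tolist(),np.median(q[:,2]))
# roof frame
roi[:]=0; roi[120:225,235:355]=1
m=roi&(W[...,2]>.178)&(W[...,2]<.2); q=W[m]; r=cv2.minAreaRect((q[:,:2]*1000).astype(np.float32)); print("roof",len(q),r,cv2.boxPoints(r).round(1).tolist())
# thumb
roi[:]=0; roi[222:250,262:295]=1
m=roi&(W[...,2]>.11); q=W[m]; print("thumb",len(q),q.min(0),q.max(0))
print(np.round(W[222:250:2,264:294:2,2]*1000).tolist())
WS=world("scene",S['d'])
for n,I,(x0,y0,w,h) in (("scene",S['p'],(220,140,170,200)),("top",T['p'],(235,120,125,160))):
    cv2.imwrite(f"pics/c_{n}.png",cv2.resize(I[y0:y0+h,x0:x0+w,::-1],None,fx=3.0 if n=='scene' else 3.7,fy=3.0 if n=='scene' else 3.7,interpolation=cv2.INTER_CUBIC))
E
python3 -c "
import cv2,numpy as np
a=cv2.imread('pics/c_scene.png');b=cv2.imread('pics/c_top.png')
a=cv2.resize(a,(400,int(a.shape[0]*400/a.shape[1])));b=cv2.resize(b,(400,int(b.shape[0]*400/b.shape[1])))
o=np.zeros((600,800,3),np.uint8);o[:min(600,a.shape[0]),:400]=a[:600];o[:min(600,b.shape[0]),400:]=b[:600];cv2.imwrite('pics/both.png',o)"
```

```text
foot 1511 ((553.839111328125, -242.65399169921875), (89.19485473632812, 169.435302734375), 88.12018585205078) [[467.70001220703125, -284.3999938964844], [637.0, -290.0], [640.0, -200.89999389648438], [470.6000061035156, -195.3000030517578]] 0.004426650499704628
roof 6978 ((704.020263671875, -136.37698364257812), (152.48284912109375, 215.19387817382812), 1.4609146118164062) [[625.0999755859375, -30.799999237060547], [630.5, -245.89999389648438], [783.0, -242.0], [777.5, -26.899999618530273]]
thumb 283 [ 0.53252819 -0.12584108  0.13939362] [ 0.58377853 -0.07722595  0.1641931 ]
[[-1.0, -2.0, -1.0, -2.0, -2.0, -2.0, 145.0, 145.0, 145.0, -1.0, -2.0, 0.0, 1.0, 1.0, 1.0], [-3.0, 2.0, -6.0, -2.0, -2.0, -0.0, 145.0, 148.0, 145.0, -2.0, -1.0, -1.0, -1.0, -0.0, -0.0], [-4.0, -2.0, -1.0, -2.0, 1.0, 3.0, 146.0, 144.0, 145.0, -1.0, -4.0, -1.0, -2.0, -3.0, -0.0], [-2.0, -1.0, -4.0, -2.0, -1.0, 1.0, 145.0, 144.0, 147.0, -0.0, nan, -2.0, -3.0, -3.0, -3.0], [-1.0, 1.0, 2.0, -5.0, 1.0, -3.0, 146.0, 145.0, 146.0, -3.0, -0.0, -4.0, -2.0, 1.0, 0.0], [-2.0, -0.0, -1.0, 1.0, -2.0, -1.0, 155.0, 154.0, 154.0, 2.0, -3.0, 1.0, -2.0, -4.0, 1.0], [0.0, -1.0, 3.0, -1.0, -0.0, -2.0, 159.0, 160.0, 159.0, 147.0, -3.0, 1.0, -2.0, -2.0, -3.0], [-0.0, -2.0, 152.0, 149.0, 147.0, 149.0, 162.0, 160.0, 161.0, 153.0, 150.0, 153.0, 152.0, -1.0, -3.0], [-2.0, -2.0, 153.0, 153.0, 152.0, 152.0, 159.0, 161.0, 162.0, 162.0, 153.0, 152.0, 150.0, 147.0, -1.0], [-1.0, -6.0, 153.0, 150.0, 149.0, 153.0, 163.0, 162.0, 161.0, 158.0, 152.0, 153.0, 152.0, 147.0, -3.0], [-4.0, -2.0, nan, 146.0, 145.0, 146.0, 162.0, 159.0, 157.0, 159.0, -2.0, 2.0, 0.0, -2.0, -1.0], [-2.0, -1.0, -1.0, 0.0, 1.0, -1.0, 155.0, 154.0, 155.0, 154.0, 0.0, -2.0, -3.0, -3.0, -4.0], [-1.0, -6.0, -0.0, -3.0, -2.0, 1.0, 149.0, 147.0, 147.0, -5.0, -1.0, 2.0, 1.0, -1.0, -2.0], [-1.0, 2.0, 1.0, -0.0, 1.0, -2.0, 0.0, -2.0, 0.0, -3.0, -4.0, -0.0, -3.0, -2.0, 0.0]]
```

View pics/both.png

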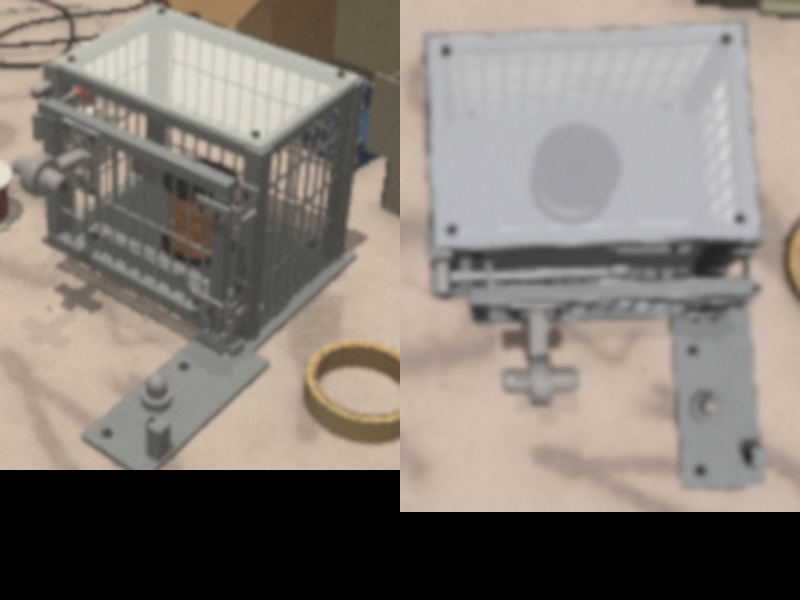

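Cropped view: the thumb-piece collar sits at (542,380) in the top panel with its roll level along the gate. The bar end and keeper are at (440,275) and the plunger at (705,403).

Run:
```python
from h import *
from scipy.spatial.transform import Rotation as Ro
T=np.load("top.npz"); W=world("top",T['d']); Z=W[...,2]
roi=np.zeros((384,512),bool); roi[222:250,262:295]=1
v,u=np.mgrid[:384,:512]
m=roi&(Z>.144)&(v>=234)&(v<=244)
r=W[m&((u<274)|(u>284))]; print("roll",r.mean(0),r.min(0),r.max(0),np.degrees(np.polyfit(r[:,1],r[:,0],1)[0]))
c=W[roi&(Z>.1565)]; print("collar",len(c),c.mean(0),c.min(0),c.max(0))
# front & back, sides of roof: line fits by column
roi[:]=0; roi[120:225,235:355]=1
roof=(roi&(Z>.178)&(Z<.2)).astype(np.uint8); 
bk=[];lf=[];rt=[]
for cc in range(255,338,2):
    rr=np.where(roof[:,cc])[0]; bk.append(W[rr[0]+1,cc])
for rr in range(138,185,2):
    k=np.where(roof[rr])[0]; lf.append(W[rr,k[0]+1]); rt.append(W[rr,k[-1]-1])
bk,lf,rt=map(np.array,(bk,lf,rt))
print("back yaw",-np.degrees(np.polyfit(bk[:,1],bk[:,0],1)[0]),bk.mean(0)," left",np.degrees(np.polyfit(lf[:,0],lf[:,1],1)[0]),lf.mean(0)," right",np.degrees(np.polyfit(rt[:,0],rt[:,1],1)[0]),rt.mean(0))
g=W[roi&(Z>.160)&(Z<.176)&(W[...,0]<.64)&(W[...,0]>.59)]; print("gate top",len(g),g.mean(0),-np.degrees(np.polyfit(g[:,1],g[:,0],1)[0]))
for x in np.arange(.05,.65,.1): print(round(x,2),[round(float(np.nanmax(np.r_[Z[(abs(W[...,0]-x)<.05)&(abs(W[...,1]-y)<.05)],-1])),2) for y in np.arange(-.4,.75,.1)])
```

```text
roll [ 0.54866302 -0.09966622  0.15036398] [ 0.54104966 -0.12584108  0.14427435] [ 0.55600866 -0.07722595  0.15520248] -0.4797394742112451
collar 73 [ 0.54820739 -0.10179471  0.16001236] [ 0.53650401 -0.10845554  0.15655966] [ 0.56137478 -0.09569292  0.1641931 ]
back yaw 1.2086723513393192 [ 0.77421156 -0.14186472  0.18686687]  left 1.1676681813493974 [ 0.70830602 -0.03298477  0.18683571]  right 1.1934768675134162 [ 0.70459617 -0.23789223  0.18731641]
gate top 671 [ 0.60621004 -0.13767484  0.17020846] 0.23219370158261715
0.05 [-0.91, -0.91, -0.81, -0.81, -1.0, -0.81, -0.81, -0.91, -0.91, -0.91, -0.91, -0.91]
0.15 [-1.0, -1.0, -1.0, -0.34, -0.34, -0.34, -1.0, -1.0, -1.0, -1.0, -1.0, -1.0]
0.25 [0.0, 0.03, 0.0, 0.0, 0.0, 0.0, 0.0, 0.0, 0.0, 0.0, 0.0, -1.0]
0.35 [0.01, 0.03, 0.0, 0.0, 0.0, 0.01, 0.02, 0.01, 0.0, 0.12, 0.0, -1.0]
0.45 [0.02, 0.04, 0.01, 0.0, 0.0, 0.0, 0.0, 0.05, 0.18, 0.17, -1.0, -1.0]
0.55 [0.04, 0.04, 0.17, 0.17, 0.05, 0.05, 0.0, 0.19, 0.19, 0.15, -1.0, -1.0]
```

Emit:
{"api": "carry_out", "payload": {
  "targets": [
    [[0,0,0,-27.9,-32.5,0,88],[0,0,0,-27.9,-32.5,0,88],[0,0,0,-27.9,-32.5,0,88],[0,0,0,-27.9,-32.5,0,88],[0,0,0,-27.9,-32.5,0,88],[0,0,0,-27.9,-32.5,0,88],[0,0,0,-27.9,-32.5,0,88],[0,0,0,-27.9,-32.5,0,88],[0,0,0,-27.9,-32.5,0,88],[0,0,0,-27.9,-32.5,0,88],[0,0,0,-27.9,-32.5,0,88],[0,0,0,-27.9,-32.5,0,88]]
  ],
  "squeeze": 8
}}

```text
clock: 1.3
position: [0.3905, 0.2007, 0.3025]
ee_rot: [0.113, 0.994, 0.0, -0.0]
force: [0.3, -0.1, 0.7]
opening: 0.0878
grip_force: 0.0
```

Emit:
{"api": "carry_out", "payload": {
  "targets": [
    [[0,0,0,-27.9,-32.5,0,44],[0,0,0,-27.9,-32.5,0,44],[0,0,0,-27.9,-32.5,0,44],[0,0,0,-27.9,-32.5,0,44],[0,0,0,-27.9,-32.5,0,44],[0,0,0,-27.9,-32.5,0,44],[0,0,0,-27.9,-32.5,0,44],[0,0,0,-27.9,-32.5,0,44],[0,0,8.29,0,0,0,44],[0,0,8.29,0,0,0,44],[0,0,8.29,0,0,0,44],[0,0,8.29,0,0,0,44]]
  ]
}}

```text
clock: 2.5
position: [0.549, -0.1013, 0.302]
ee_rot: [0.395, 0.919, -0.0, -0.001]
force: [-0.5, -0.0, -0.1]
opening: 0.0439
grip_force: 0.0
```

Emit:
{"api": "carry_out", "payload": {
  "targets": [
    [[0,0,8.29,0,0,0,44],[0,0,8.29,0,0,0,44],[0,0,8.29,0,0,0,44],[0,0,8.29,0,0,0,44],[0,0,8.29,0,0,0,44],[0,0,8.29,0,0,0,44],[0,0,8.29,0,0,0,44],[0,0,8.29,0,0,0,44]]
  ]
}}

```text
clock: 3.3
position: [0.549, -0.101, 0.3021]
ee_rot: [0.833, 0.553, -0.0, -0.0]
force: [0.2, -0.4, 0.1]
opening: 0.0441
grip_force: 0.0
```

Emit:
{"api": "carry_out", "payload": {
  "targets": [
    [[0,0,8.29,0,0,0,44],[0,0,8.29,0,0,0,44],[0,0,8.29,0,0,0,44],[0,0,8.29,0,0,0,44],[0,0,8.29,0,0,0,44],[0,0,8.29,0,0,0,44],[0,0,8.29,0,0,0,44],[0,0,8.29,0,0,0,44],[0,0,0,0,0,0,44],[0,0,0,0,0,0,44]]
  ]
}}

```text
clock: 4.3
position: [0.5491, -0.1011, 0.3023]
ee_rot: [1.0, 0.012, -0.0, -0.0]
force: [-0.1, -0.2, 0.0]
opening: 0.0439
grip_force: 0.0
```

```bash
cat >> h.py <<'E'
def rep():
    from scipy.spatial.transform import Rotation as Ro
    s=bot.state(); R=Ro.from_quat(s['ee_rot']).as_matrix()
    print("t",s['clock'],"pos",(s['position']*1000).round(1),"q",s['qpos'].round(2),"yawx",np.degrees(np.arctan2(R[1,0],R[0,0])).round(2),"tiltz",R[:,2].round(4),"F",s['force'].round(1),"T",s['wrist_torque'].round(2),"open",(s['opening']*1000).round(1),"grip",s['grip_force'])
    return s
E
python3 - <<'E'
from h import *
rep()
p,d=bot.snapshot("scene"); cv2.imwrite("pics/s1.png",cv2.resize(p[100:340,180:420,::-1],None,fx=2.4,fy=2.4,interpolation=cv2.INTER_CUBIC))
E
```

```text
Traceback (most recent call last):
  File "h.py", line 12, in rep
    print("t",s['clock'],"pos",(s['position']*1000).round(1),"q",s['qpos'].round(2),"yawx",np.degrees(np.arctan2(R[1,0],R[0,0])).round(2),"tiltz",R[:,2].round(4),"F",s['force'].round(1),"T",s['wrist_torque'].round(2),"open",(s['opening']*1000).round(1),"grip",s['grip_force'])
                                                                                                                                                                                                                                ^^^^^^^^^^^^^^^^^^^^^^^^^
AttributeError: 'float' object has no attribute 'round'
```

Emit:
{"api": "carry_out", "payload": {
  "targets": [
    [[0,0,0,0,0,22,36],[0,0,0,0,0,22,36],[0,0,0,0,0,22,36],[0,0,0,0,0,0,36]]
  ]
}}

```text
clock: 4.7
position: [0.547, -0.1006, 0.233]
ee_rot: [1.0, 0.012, -0.003, -0.001]
force: [0.1, -0.5, -1.1]
opening: 0.036
grip_force: 0.0
```

```bash
sed -i "s/(s\['opening'\]\*1000).round(1)/round(s['opening']*1000,1)/" h.py
python3 - <<'E'
from h import *
rep()
p,d=bot.snapshot("scene"); cv2.imwrite("pics/s1.png",cv2.resize(p[100:340,180:420,::-1],None,fx=2.4,fy=2.4,interpolation=cv2.INTER_CUBIC))
E
```

```text
t 4.7 pos [ 547.  -100.6  233. ] q [-0.23  0.1   1.93 -0.    1.12  1.32] yawx 1.35 tiltz [-0.0069  0.0016 -1.    ] F [ 0.1 -0.5 -1.1] T [ 0.06  0.12 -0.  ] open 36.0 grip 0.0
```

View pics/s1.png

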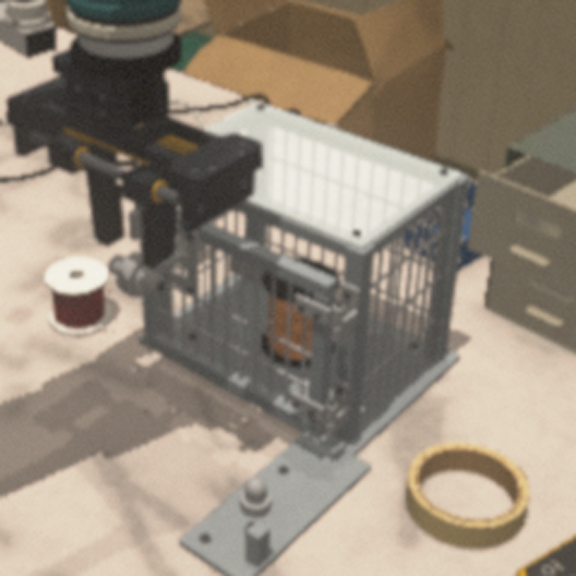

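The fingers, tips at (107,240) and (155,265), straddle the thumb-piece at (130,272). The gate is clear of them.

Emit:
{"api": "carry_out", "payload": {
  "targets": [
    [[0,0,0,0,0,8,36],[0,0,0,0,0,7,36],[0,0,0,0,0,0,8],[0,0,0,0,0,0,8],[0,0,0,0,0,0,8],[0,0,0,0,0,0,8],[0,0,0,0,0,0,8]]
  ],
  "squeeze": 6
}}

```text
clock: 5.45
position: [0.5495, -0.1007, 0.2222]
ee_rot: [1.0, 0.011, 0.0, -0.0]
force: [-0.8, 1.7, 1.3]
opening: 0.0136
grip_force: 6.0
```

```bash
python3 -c "
from h import *
rep()"
```

```text
t 5.45 pos [ 549.5 -100.7  222.2] q [-0.23  0.11  1.94  0.    1.09  1.32] yawx 1.21 tiltz [ 5.e-04  7.e-04 -1.e+00] F [-0.8  1.7  1.3] T [0.47 0.26 0.01] open 13.6 grip 6.0000610537827015
```

Emit:
{"api": "carry_out", "payload": {
  "targets": [
    [[0,0,0,0,0,1.5,8],[0,0,0,0,0,1.5,8],[0,0,0,0,0,1.5,8],[0,0,0,0,0,1.5,8],[0,0,0,0,0,0,8]]
  ]
}}

```text
clock: 5.95
position: [0.5488, -0.1006, 0.2153]
ee_rot: [1.0, 0.011, -0.001, -0.0]
force: [-1.9, 3.9, 3.0]
opening: 0.0137
grip_force: 6.0
```

Emit:
{"api": "carry_out", "payload": {
  "targets": [
    [[0,0,0,0,0,1.5,8],[0,0,0,0,0,1.5,8],[0,0,0,0,0,0,8]]
  ]
}}

```text
clock: 6.25
position: [0.5486, -0.1006, 0.2122]
ee_rot: [1.0, 0.011, -0.001, -0.001]
force: [-4.1, 4.1, 3.5]
opening: 0.0137
grip_force: 6.0
```

Emit:
{"api": "carry_out", "payload": {
  "targets": [
    [[0,0,0,-0.7,-0.8,1,8],[0,0,0,0,0,1,8],[0,0,0,0,0,0,8]]
  ]
}}

```text
clock: 6.55
position: [0.5484, -0.1004, 0.2105]
ee_rot: [1.0, 0.011, -0.0, 0.0]
force: [-2.6, 2.3, 2.8]
opening: 0.0133
grip_force: 6.0
```

Emit:
{"api": "carry_out", "payload": {
  "targets": [
    [[0,0,0,0,0,1,8],[0,0,0,0,0,1,8],[0,0,0,0,0,0,8]]
  ]
}}

```text
clock: 6.85
position: [0.5485, -0.1004, 0.2085]
ee_rot: [1.0, 0.01, -0.0, 0.0]
force: [-2.3, 2.7, 2.5]
opening: 0.0133
grip_force: 6.0
```

Run:
```python
from h import *
rep()
p,d=bot.snapshot("scene"); cv2.imwrite("pics/s2.png",cv2.resize(p[150:290,210:350,::-1],None,fx=4,fy=4,interpolation=cv2.INTER_CUBIC))
```

```text
t 6.85 pos [ 548.5 -100.4  208.5] q [-0.23  0.12  1.95 -0.    1.07  1.32] yawx 1.2 tiltz [-3.e-04 -0.e+00 -1.e+00] F [-2.3  2.7  2.5] T [ 0.37  0.61 -0.02] open 13.3 grip 6.000095084309578
```

View pics/s2.png

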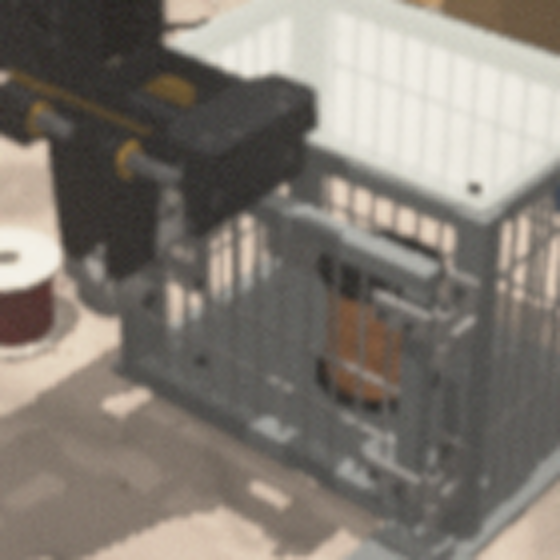

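The gripper holds the collar at (110,280), and the roll is pushed down.

Emit:
{"api": "carry_out", "payload": {
  "targets": [
    [[0,0,0,0,-0.8,1,8],[0,0,0,0,0,1,8],[0,0,0,0,0,0,8]]
  ]
}}

```text
clock: 7.2
position: [0.5487, -0.1, 0.2067]
ee_rot: [1.0, 0.011, 0.0, 0.0]
force: [-2.5, -1.0, 3.4]
opening: 0.0137
grip_force: 6.0
```

Emit:
{"api": "carry_out", "payload": {
  "targets": [
    [[0,0,0,0,0,1,8],[0,0,0,0,0,1,8],[0,0,0,0,0,0,8]]
  ]
}}

```text
clock: 7.5
position: [0.5488, -0.1, 0.2047]
ee_rot: [1.0, 0.011, 0.0, 0.0]
force: [-1.5, -4.0, 3.6]
opening: 0.0141
grip_force: 6.0
```

Emit:
{"api": "carry_out", "payload": {
  "targets": [
    [[0,0,0,0,0,1,8],[0,0,0,0,0,0,8]]
  ]
}}

```text
clock: 7.7
position: [0.5488, -0.0999, 0.2038]
ee_rot: [1.0, 0.011, 0.0, 0.0]
force: [-1.6, -4.2, 3.1]
opening: 0.0142
grip_force: 6.0
```

Emit:
{"api": "carry_out", "payload": {
  "targets": [
    [[0,0,0,0,0,1,8],[0,0,0,0,0,0,8]]
  ]
}}

```text
clock: 7.9
position: [0.5489, -0.0999, 0.2029]
ee_rot: [1.0, 0.011, 0.0, 0.0]
force: [-2.1, -4.8, 4.8]
opening: 0.0137
grip_force: 6.0
```

Emit:
{"api": "carry_out", "payload": {
  "targets": [
    [[0,0,0,0,0.5,0,8],[0,0,0,0,0,1,8],[0,0,0,0,0,0,8]]
  ]
}}

```text
clock: 8.2
position: [0.5489, -0.1, 0.202]
ee_rot: [1.0, 0.011, 0.0, -0.0]
force: [-1.1, -3.3, 5.0]
opening: 0.0139
grip_force: 6.0
```

Emit:
{"api": "carry_out", "payload": {
  "targets": [
    [[0,0,0,0,0,1,8],[0,0,0,0,0,0,8]]
  ]
}}

```text
clock: 8.4
position: [0.549, -0.1, 0.2012]
ee_rot: [1.0, 0.011, 0.001, 0.0]
force: [-0.5, -3.6, 5.6]
opening: 0.0141
grip_force: 6.0
```

Emit:
{"api": "carry_out", "payload": {
  "targets": [
    [[0,0,0,0,0,1,8],[0,0,0,0,0,0,8]]
  ]
}}

```text
clock: 8.6
position: [0.5491, -0.1, 0.2004]
ee_rot: [1.0, 0.01, 0.001, 0.0]
force: [-1.7, -2.7, 7.2]
opening: 0.0137
grip_force: 6.0
```

Run:
```python
from h import *
F=[]
for i in range(4):
    bot.snapshot("top"); F.append(bot.state()['force'])
print(np.round(F,1)); rep()
```

```text
[[-0.9 -2.7  7.5]
 [-1.3 -3.   6.4]
 [-2.2 -2.5  7.6]
 [-1.5 -2.8  7.4]]
t 8.8 pos [ 549.1 -100.   200.5] q [-0.22  0.13  1.96  0.    1.05  1.32] yawx 1.21 tiltz [ 1.4e-03 -1.0e-04 -1.0e+00] F [-1.5 -2.8  7.4] T [-0.44  0.37 -0.06] open 13.9 grip 6.00024338811636
```

Emit:
{"api": "carry_out", "payload": {
  "targets": [
    [[0,0,0,0,0,0.7,8],[0,0,0,0,0,0,8]]
  ]
}}

```text
clock: 9.0
position: [0.5492, -0.1, 0.1999]
ee_rot: [1.0, 0.011, 0.001, 0.0]
force: [-0.8, -2.5, 7.7]
opening: 0.0138
grip_force: 6.0
```

Run:
```python
from h import *
F=[]
for i in range(3):
    p,d=bot.snapshot("scene"); F.append(bot.state()['force'])
print(np.round(F,1)); rep()
cv2.imwrite("pics/s3.png",cv2.resize(p[160:250,215:305,::-1],None,fx=6.6,fy=6.6,interpolation=cv2.INTER_CUBIC))
```

```text
[[-2.2 -2.3  7.5]
 [-1.4 -1.9  6.9]
 [-1.7 -2.6  7.7]]
t 9.15 pos [ 549.2 -100.   199.9] q [-0.22  0.13  1.96  0.    1.05  1.32] yawx 1.21 tiltz [ 0.0017 -0.     -1.    ] F [-1.7 -2.6  7.7] T [-0.46  0.39 -0.04] open 13.9 grip 6.000246740877628
```

View pics/s3.png

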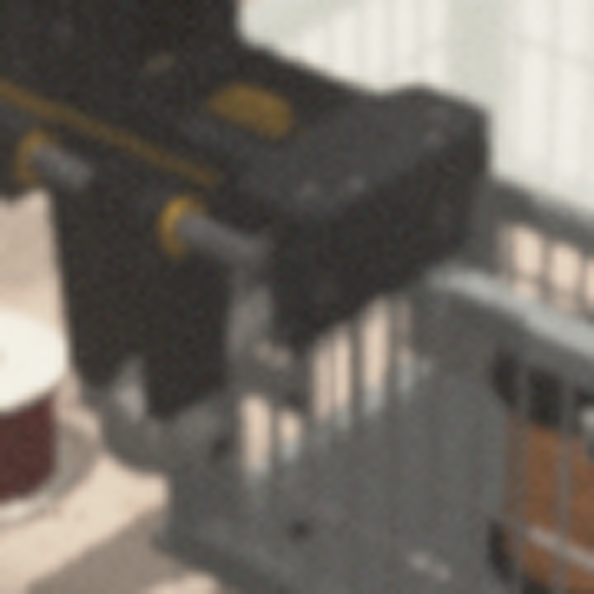

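The fingers hold the collar at (150,430) and the lever is well down. The force rose to about 7.5 N from 3.5 N, so the roof has been felt at TCP z of about 203 mm. I'll back off to the middle of the 6 mm window.

Emit:
{"api": "carry_out", "payload": {
  "targets": [
    [[0,0,0,0,0.3,-2,8],[0,0,0,0,0,-2,8],[0,0,0,0,0,-1.5,8],[0,0,0,0,0,0,8],[0,0,0,0,0,0,8]]
  ]
}}

```text
clock: 9.65
position: [0.5486, -0.1002, 0.2043]
ee_rot: [1.0, 0.011, -0.0, -0.0]
force: [0.1, -2.6, 2.0]
opening: 0.0139
grip_force: 6.0
```

Run:
```python
from h import *
rep()
# swing arc from current yaw, in tool axes per 2 deg step: TCP about hinge
s=bot.state(); h=np.array([.607,-.2455]); r=s['position'][:2]-h
th=np.radians(1.2); x=np.array([np.cos(th),np.sin(th)]); y=np.array([np.sin(th),-np.cos(th)])
for st in (2,3,4):
    a=np.radians(st); d=np.array([[np.cos(a),-np.sin(a)],[np.sin(a),np.cos(a)]])@r-r
    print(st,"axes before turn",d@x*1000,d@y*1000,"r",r)
```

```text
t 9.65 pos [ 548.6 -100.2  204.3] q [-0.23  0.13  1.96  0.    1.06  1.32] yawx 1.21 tiltz [-1.e-04  2.e-04 -1.e+00] F [ 0.1 -2.6  2. ] T [-0.42  0.17  0.01] open 13.9 grip 6.000102572143078
2 axes before turn -5.077425529256669 2.021345756038146 r [-0.05841764  0.14526188]
3 axes before turn -7.588907638285351 3.098169056643978 r [-0.05841764  0.14526188]
4 axes before turn -10.08121407852089 4.21865975837216 r [-0.05841764  0.14526188]
```

Emit:
{"api": "carry_out", "payload": {
  "targets": [
    [[0,0,0,0,0.3,-1,8],[0,0,-1,-2.5,1.0,0,8],[0,0,-1,-2.5,1.0,0,8]]
  ]
}}

```text
clock: 9.95
position: [0.5436, -0.1025, 0.2055]
ee_rot: [1.0, 0.029, 0.0, -0.0]
force: [0.4, -0.8, 2.1]
opening: 0.0137
grip_force: 6.0
```

```bash
python3 -c "
from h import *
rep()"
```

```text
t 9.95 pos [ 543.6 -102.5  205.5] q [-0.23  0.12  1.97  0.    1.06  1.28] yawx 3.29 tiltz [ 1.e-04  7.e-04 -1.e+00] F [ 0.4 -0.8  2.1] T [-0.06  0.07 -0.01] open 13.7 grip 6.000302564352751
```

Emit:
{"api": "carry_out", "payload": {
  "targets": [
    [[0,0,-1,-2.5,1.0,0,8],[0,0,-1,-2.5,1.0,0,8]]
  ]
}}

```text
clock: 10.15
position: [0.5385, -0.1049, 0.2055]
ee_rot: [0.999, 0.046, -0.0, -0.0]
force: [0.8, 1.4, 1.7]
opening: 0.0141
grip_force: 6.0
```

Emit:
{"api": "carry_out", "payload": {
  "targets": [
    [[0,0,-1,-2.5,1.0,0,8],[0,0,-1,-2.5,1.0,0,8],[0,0,-1,-2.5,1.0,0,8]]
  ]
}}

```text
clock: 10.45
position: [0.5313, -0.1088, 0.2054]
ee_rot: [0.997, 0.072, -0.0, -0.0]
force: [0.3, 2.1, 1.9]
opening: 0.0139
grip_force: 6.0
```

```bash
python3 -c "
from h import *
s=rep(); r=s['position'][:2]-[.607,-.2455]; print(np.hypot(*r)*1000, np.degrees(np.arctan2(r[1],r[0])), 'shut: 156.6,111.9')"
```

```text
t 10.45 pos [ 531.3 -108.8  205.4] q [-0.25  0.1   1.99  0.    1.06  1.18] yawx 8.29 tiltz [-5.e-04  5.e-04 -1.e+00] F [0.3 2.1 1.9] T [ 0.19  0.16 -0.01] open 13.9 grip 6.000371351838112
156.3142343305285 118.97736118948444 shut: 156.6,111.9
```

Emit:
{"api": "carry_out", "payload": {
  "targets": [
    [[0,0,-2,-5.1,1.9,0,8],[0,0,-2.5,-6.3,2.5,0,8],[0,0,-2.5,-6.3,2.5,0,8],[0,0,-2.5,-6.3,2.5,0,8],[0,0,-2.5,-6.3,2.5,0,8],[0,0,-2.5,-6.3,2.5,0,8],[0,0,-2.5,-6.3,2.5,0,8],[0,0,-2.5,-6.3,2.5,0,8]]
  ]
}}

```text
clock: 11.25
position: [0.4902, -0.1418, 0.2056]
ee_rot: [0.971, 0.241, 0.0, 0.0]
force: [0.8, 0.7, 1.3]
opening: 0.0139
grip_force: 6.0
```

```bash
cat >> h.py <<'E'
def rr():
    s=rep(); r=s['position'][:2]-[.607,-.2455]; a=np.radians(np.degrees(np.arctan2(r[1],r[0]))-111.9)
    c,n=np.cos(a+.021),np.sin(a+.021); f=s['force']
    print("r",np.hypot(*r)*1000,"gate rad",a%6.283,"F normal(x')",f[0]*c+f[1]*n,"F along y'",-f[0]*n+f[1]*c)
E
python3 -c "
from h import *
rr()"
```

```text
t 11.25 pos [ 490.2 -141.8  205.6] q [-0.33  0.04  2.05 -0.    1.05  0.75] yawx 27.85 tiltz [ 5.e-04 -2.e-04 -1.e+00] F [0.8 0.7 1.3] T [ 0.01 -0.02 -0.03] open 13.9 grip 6.000639125704765
r 156.22929513541945 gate rad 0.4623202204778302 F normal(x') 1.0578472468886153 F along y' 0.21268668910737648
```

Emit:
{"api": "carry_out", "payload": {
  "targets": [
    [[0,0,-2.5,-6.3,2.5,0,8],[0,0,-2.5,-6.3,2.5,0,8],[0,0,-2.5,-6.3,2.5,0,8],[0,0,-2.5,-6.3,2.5,0,8],[0,0,-2.5,-6.3,2.5,0,8],[0,0,-2.5,-6.3,2.5,0,8],[0,0,-2.5,-6.3,2.5,0,8],[0,0,-2.5,-6.3,2.5,0,8],[0,0,-2.5,-6.3,2.5,0,8],[0,0,-2.5,-6.3,2.5,0,8],[0,0,-2.5,-6.3,2.5,0,8],[0,0,-2.5,-6.3,2.5,0,8]]
  ]
}}

```text
clock: 12.45
position: [0.4544, -0.2136, 0.2058]
ee_rot: [0.875, 0.484, 0.001, 0.001]
force: [2.7, 1.0, 1.2]
opening: 0.014
grip_force: 6.0
```

```bash
python3 -c "
from h import *
rr()"
```

```text
t 12.45 pos [ 454.4 -213.6  205.8] q [-0.49  0.02  2.07  0.    1.05  0.07] yawx 57.84 tiltz [ 1.8e-03 -5.0e-04 -1.0e+00] F [2.7 1.  1.2] T [-0.02 -0.31 -0.01] open 14.0 grip 6.000581793487072
r 155.87546261250978 gate rad 0.9826859008764599 F normal(x') 2.273068186505402 F along y' -1.737205339820089
```

Emit:
{"api": "carry_out", "payload": {
  "targets": [
    [[0,0,-2.8,-7.1,3.1,0,8],[0,0,-2.8,-7.1,3.1,0,8],[0,0,-2.8,-7.1,2.9,0,8],[0,0,-2.8,-7.1,2.8,0,8],[0,0,-2.8,-7.1,2.8,0,8],[0,0,-2.8,-7.1,2.8,0,8],[0,0,-2.8,-7.1,2.8,0,8],[0,0,-2.8,-7.1,2.8,0,8],[0,0,-2.8,-7.1,2.8,0,8],[0,0,-2.8,-7.1,2.8,0,8],[0,0,-2.8,-7.1,2.8,0,8],[0,0,-2.8,-7.1,2.8,0,8]]
  ],
  "squeeze": 14
}}

```text
clock: 13.65
position: [0.4629, -0.3034, 0.2058]
ee_rot: [0.698, 0.716, 0.001, 0.001]
force: [4.9, 3.8, 2.5]
opening: 0.0134
grip_force: 14.0
```

```bash
python3 -c "
from h import *
rr()"
```

```text
t 13.65 pos [ 462.9 -303.4  205.8] q [-0.63  0.12  1.97  0.    1.06 -0.65] yawx 91.44 tiltz [ 2.6e-03  6.0e-04 -1.0e+00] F [4.9 3.8 2.5] T [ 0.41 -0.62  0.03] open 13.4 grip 14.000540524721146
r 155.308293209502 gate rad 1.5705995750079618 F normal(x') 3.733147944440625 F along y' -5.009929631604829
```

Emit:
{"api": "carry_out", "payload": {
  "targets": [
    [[0,0,0,0,0.8,0,8],[0,0,-1,-2.5,1.0,0,8],[0,0,0,0,0,0,8]]
  ]
}}

```text
clock: 13.95
position: [0.4641, -0.3059, 0.2056]
ee_rot: [0.693, 0.721, 0.0, 0.0]
force: [4.1, 2.5, 1.9]
opening: 0.0135
grip_force: 14.0
```

Run:
```python
from h import *
rr()
o=[cv2.resize(bot.snapshot(n)[0][y:y+160,x:x+160,::-1],(400,400),interpolation=cv2.INTER_CUBIC) for n,x,y in(("scene",200,200),("top",220,160))]
cv2.imwrite("pics/s4.png",np.hstack(o))
```

```text
t 13.95 pos [ 464.1 -305.9  205.6] q [-0.63  0.12  1.96  0.    1.06 -0.67] yawx 92.31 tiltz [ 8.e-04  1.e-04 -1.e+00] F [4.1 2.5 1.9] T [ 0.24 -0.52 -0.01] open 13.5 grip 14.000004306435585
r 155.15897055146604 gate rad 1.5880937434786713 F normal(x') 2.319063213397567 F along y' -4.215369238561942
```

View pics/s4.png

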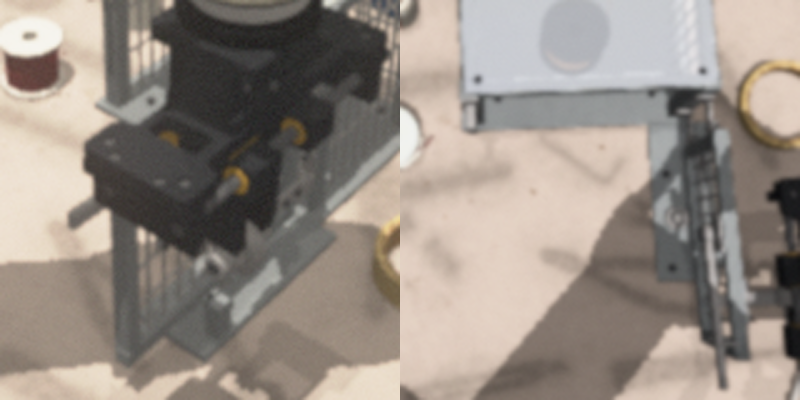

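The scene panel shows the gate swung round over the foot. In the top panel it runs from (690,100) to (740,350), with the plunger at (675,215) now on its left.

```bash
cat >> h.py <<'E'
def gate():
    p,d=bot.snapshot("top"); W=world("top",d); m=(W[...,2]>.162)&(W[...,2]<.178)&(abs(W[...,0]-.51)<.08)&(abs(W[...,1]+.245)<.03)
    q=W[m]; l=cv2.fitLine((q[:,:2]).astype(np.float32),cv2.DIST_HUBER,0,.002,.01).ravel()
    a=np.arctan2(l[1],l[0]); a=a%np.pi; print("gate top",len(q),q.mean(0),"dir angle",a,"gate rad by centre",np.arctan2(q[:,1].mean()+.2455,q[:,0].mean()-.607)%6.283-np.pi/2-.021,"by line",a-np.pi/2-.021)
E
python3 -c "
from h import *
gate()"
```

```text
gate top 601 [ 0.50512123 -0.24841164  0.16981133] dir angle 0.040926713 gate rad by centre 1.5781827133738124 by line -1.5508697
```

Emit:
{"api": "carry_out", "payload": {
  "targets": [
    [[0,0,-1,-2.5,1.0,0,8],[0,0,0,0,0,0,8]]
  ]
}}

```text
clock: 14.3
position: [0.4652, -0.3084, 0.2057]
ee_rot: [0.686, 0.727, 0.0, 0.0]
force: [4.0, 2.2, 2.2]
opening: 0.0136
grip_force: 14.0
```

```bash
python3 -c "
from h import *
rr();gate()"
```

```text
t 14.3 pos [ 465.2 -308.4  205.7] q [-0.63  0.13  1.96  0.    1.06 -0.69] yawx 93.31 tiltz [ 8.e-04 -1.e-04 -1.e+00] F [4.  2.2 2.2] T [ 0.31 -0.66  0.04] open 13.6 grip 13.999993354082108
r 155.16422085112217 gate rad 1.6058873507049016 F normal(x') 1.9884477325831214 F along y' -4.071108136551712
gate top 607 [ 0.50565963 -0.25025444  0.16988817] dir angle 0.060744718 gate rad by centre 1.5964922056138438 by line -1.5310516
```

Emit:
{"api": "carry_out", "payload": {
  "targets": [
    [[0,0,0,0,0.8,-3,8],[0,0,0,0,0,-4,8],[0,0,0,0,0,-4,8],[0,0,0,0,0,-4,8],[0,0,0,0,0,0,8],[0,0,0,0,0,0,24],[0,0,0,0,0,0,38],[0,0,0,0,0,0,38],[0,0,0,0,0,0,38]]
  ],
  "squeeze": 6
}}

```text
clock: 15.25
position: [0.4652, -0.3086, 0.2203]
ee_rot: [0.686, 0.727, -0.0, -0.0]
force: [0.3, -0.8, -0.0]
opening: 0.0376
grip_force: 0.0
```

```bash
python3 -c "
from h import *
rr();gate()"
```

```text
t 15.25 pos [ 465.2 -308.6  220.3] q [-0.63  0.11  1.94 -0.    1.09 -0.69] yawx 93.29 tiltz [-9.e-04 -1.e-04 -1.e+00] F [ 0.3 -0.8 -0. ] T [-0.1   0.04  0.02] open 37.6 grip 0.0
r 155.20739445412443 gate rad 1.6071057484019802 F normal(x') -0.8592504340497475 F along y' -0.21416521478502212
gate top 603 [ 0.5055589  -0.24496092  0.16998201] dir angle 0.006681607 gate rad by centre 1.5444822079472909 by line -1.5851148
```

Released, and the gate is parked at about 1.55. I'll retreat straight up.

Emit:
{"api": "carry_out", "payload": {
  "targets": [
    [[0,0,0,0,0,-10,38],[0,0,0,0,0,-25,38],[0,0,0,0,0,-30,38],[0,0,0,0,0,-30,38],[0,0,0,0,0,0,38],[0,0,0,0,0,0,38],[0,0,0,0,0,0,38]]
  ]
}}

```text
clock: 16.0
position: [0.4651, -0.308, 0.3144]
ee_rot: [0.686, 0.727, -0.0, -0.001]
force: [-0.5, -0.0, 0.4]
opening: 0.0379
grip_force: 0.0
```

Run:
```python
from h import *
rr();gate()
o=[cv2.resize(bot.snapshot(n)[0][y:y+200,x:x+200,::-1],(400,400),interpolation=cv2.INTER_CUBIC) for n,x,y in(("scene",200,140),("top",200,120))]
cv2.imwrite("pics/s5.png",np.hstack(o))
```

```text
t 16.0 pos [ 465.1 -308.   314.4] q [-0.63  0.04  1.84 -0.    1.27 -0.69] yawx 93.3 tiltz [-0.0016  0.0011 -1.    ] F [-0.5 -0.   0.4] T [-0.07  0.06  0.04] open 37.9 grip 0.0
r 155.0802218649548 gate rad 1.6032069789343097 F normal(x') 0.003963519040895484 F along y' 0.5452203102334957
gate top 604 [ 0.50582485 -0.24499602  0.1698724 ] dir angle 0.008598161 gate rad by centre 1.544815068855152 by line -1.5831982
```

View pics/s5.png

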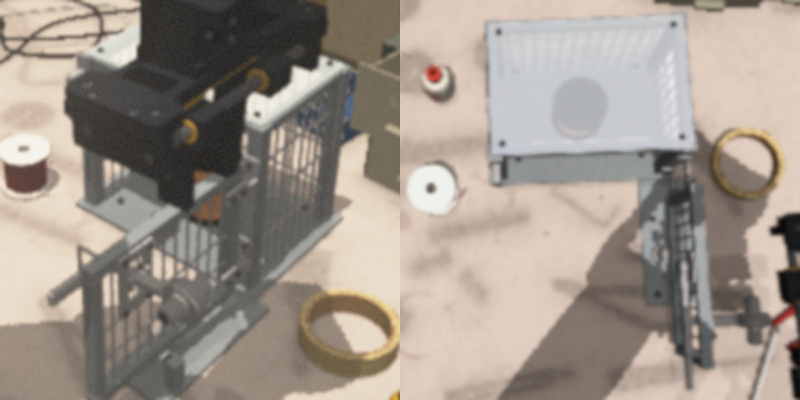

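The gate stays open along the foot, from (680,160) to (705,360) in the top panel, and the lever is back up at (750,318). The bobbin (430,188), bottle (435,80) and tape (747,163) have not moved, and the gripper is clear.

```bash
python3 -c "
from rig import bot
print(bot.hand_in())"
```

```text
the job is handed in; nothing more can be done
None
```

The gate was unlatched, swung round past the plunger and stayed parked open at about 1.55 rad by itself; I let go, the bystanders were not moved, and the job is handed in at about 16 s (verdict not shown).

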